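# Click the tea tin's day wheel round to its home bar

### The job

The tea tin has just been refilled, so its day wheel must go back to the start: with a fingertip, flick the edge of the wheel on the lid clockwise (seen from above), one click at a time and letting it settle in each notch, until the lobe with the long raised bar stands at the pointer. Do not go past the bar, keep the lid shut, and leave everything else on the shelf where it is.

Things in the scene. Friction and masses are not known exactly. Their poses are not given: they have to be found in the camera images.
- tin: Square stainless tea tin, 140 x 140 x 72 mm without its lid, fastened to the shelf. Origin: centre of its underside; z up, +x towards lid hinge and pointer (away from the robot at yaw 0), +y to the left. The shut lid (144 x 144 x 6 mm) has its top 78 mm above the shelf and the day wheel at its middle.
- wheel_hub (a point): Centre of the day wheel's top face, on its upright axis, 108 mm above the shelf; axes as the tin's. Black disc, 38 mm radius, 14 mm thick (94 to 108 mm above the shelf), with 7 equal straight lobes 51.4 degrees apart, as thick as the disc, 10 mm wide, reaching 54 mm from the axis. Below is a 26 mm radius spacer; outside it 16 mm is free between lobes and lid.
- home_bar (a point): Outer end of the long white raised bar (38 x 6 mm) on one lobe: 50 mm from the axis, 111 mm above the shelf; it turns with the wheel. The other lobes have 1 to 6 small white studs, counted anticlockwise from the bar, so clockwise clicks bring 1, 2, ... 6 studs and then the bar to the pointer.
- pointer (a point): Tip of the fixed brass pointer post on the lid (10 mm wide, top 112 mm above the shelf), 58 mm from the wheel's axis in tin +x, just outside the lobes. In a notch one lobe points straight at it, so on the opposite side (tin -x) a gap between two lobes is centred; gaps are 31 mm wide at 47 mm from the axis.
- day_wheel (a joint): Angle of the wheel, rad: 0 = bar at the pointer, growing clockwise seen from above. Notches every 0.898 rad (1/7 turn). Starts three or four clicks before home (-2.69 or -3.59). A sprung ball pulls it into the nearest notch: pushed more than half-way (0.45 rad) it snaps on, less and it springs back. Takes about 1 N at first, 3 to 4 N half-way, at a lobe; does not coast past a notch.
- lid (a joint): Angle of the tin's hinged lid, rad; 0 = shut, growing as its robot-side edge is lifted. Only its weight keeps it shut.
- mug: Empty red enamel mug, 82 mm wide, 85 mm high, handle at its +y; origin centre of its underside. Stands loose beside the tin.
- jar: Glass jar with a wooden cap, 64 mm wide, 100 mm high, loose beside the tin; origin centre of its underside.
- spatula_rest: Bamboo spatula rest, 200 x 75 mm, 22 mm high, lying loose; origin centre of its underside.
- teaspoon: Steel spoon, 150 mm long, lying loose along its x; origin centre of its underside.
- bowl: White bowl, 110 mm wide, 50 mm high, loose; origin centre of its underside.
- coaster: Round cork coaster, 90 mm wide, 8 mm thick, loose; origin centre of its underside.

How it is judged (in metres and radians):
On the way, in this order (a step that is already met when the one before it is completed fails the run):
1. the wheel rests two clicks before home (value of joint day_wheel between -2.0452 and -1.5452 rad and velocity of joint day_wheel between -0.3 and 0.3 rad/s), for 0.15 s.
2. the wheel rests one click before home (value of joint day_wheel between -1.1476 and -0.6476 rad and velocity of joint day_wheel between -0.3 and 0.3 rad/s), for 0.15 s.
At the end, for the whole second after the job is handed in: The bar stands at the pointer (wheel within 0.15 rad of 0) and at rest, having rested two and one clicks before home on the way; the lid is shut (under 0.03 rad) and every loose thing is within 30 mm of where it stood (value of joint day_wheel between -0.15 and 0.15 rad and velocity of joint day_wheel between -0.3 and 0.3 rad/s and value of joint lid below 0.03 rad and distance of each of mug, jar, spatula_rest, teaspoon, bowl, coaster from where it was at the start of the episode below 0.03 m); the robot touches nothing.
It fails at once if the wheel went past home by more than half a click (value of joint day_wheel above 0.539 rad).
It fails at once if the wheel was turned backwards (anticlockwise) beyond its earliest start (value of joint day_wheel below -4.219 rad).
It fails at once if the lid was lifted (value of joint lid above 0.15 rad).
It fails at once if a bystander was moved, lifted or carried (distance of any of mug, jar, spatula_rest, teaspoon, bowl, coaster from where it was at the start of the episode above 0.03 m).
It also fails if it takes over 64 s, if anything falls off the work surface, if the arm or the gripper's body presses on something with over 40 N, if the wrist force passes 120 N, or if a joint passes its speed limit or range.

### The arm

A 6-joint arm with a two-finger parallel gripper is mounted at the origin on the work surface. World frame = base frame: x ahead of the robot, y to its left, z up, the work surface at z = 0. Lengths are in mm, angles in rad, forces in N, time in s.
With the tool pointing down it reaches from about 350 to 975 mm from the base axis. Payload 7.1 kg.
Tool frame: the origin (TCP) lies at the very end of the fingers, on their centre line; the grasp point (between the pads) lies 19 mm behind it; z points along the fingers, y is the direction in which the jaws open and shut (so a half turn about z gives the same grasp; the last joint's range is limited). The gripper opens to 88 mm and grips with 3 to 60 N. Pads are 20 mm wide; open, the fingers measure 115 mm over their backs; the gripper's body (75 mm by 178 mm) begins 61 mm behind the grasp point.
Start: joints at [1.317, 0.423, 1.63, -0, 1.089, -0.019], TCP at [145.374, 607.841, 222.675] pointing down, gripper open.
Joint ranges: [-3, 3], [-0.9, 2.11], [0.09, 2.58], [-1.31, 4.45], [0.11, 2.69], [-2.54, 2.54]. Speed limits (rad/s): [2.39, 2.39, 3.01, 3.14, 3.14, 3.14].

### API

Orientations are given as a rotation vector (axis times angle).
In Python, from workcell import * gives the robot as it stands.
- The arm moves only by the tool play_rows, never from a script. Its argument "plan" is text: rows parted by semicolons, each of 7 numbers parted by spaces: the finger opening in cm, from 0 to 8.78, then the shift along the tool's x, y, z in cm, then the turn, a rotation vector about the tool's x, y, z in degrees. A call has 1 to 20 rows; each row shifts and turns the commanded pose from where the row before left it, along the tool's axes as they then stand; what a row does not reach is not made up. A row lasts 1/8 s, in which the tool goes at most 62.5 mm and 10.7 degrees, less where a joint would pass 70% of its speed; a pose out of reach is approached as far as the arm can. A call is refused whole if a number of a shift passes 6.25 or a number of a turn 10.7, either way. A call with a gripper value outside its range is refused whole. The fingers move at their own pace and stop on an object; the grip force is fixed at half the most. Time passes only in rows, so rows that do not move let the fingers close. It gives the time, the measured TCP pose, the force and the opening at its end, in the units of the state.
- get_obs(): the state, without advancing time (a new reading comes with each control period).
- get_image(name): name is "scene" or "top" or "wrist"; returns a dict with "pixels" (384x512x3 uint8, red, green, blue), "range_z" (384x512 float32, mm along the optical axis (not along the pixel's ray), 0 where there is no reading), "fx", "fy", "cx", "cy" (pixels), "eye" and "attitude" of the camera in the world. Camera axes: x right, y down, z forward; pixel columns grow to the right and rows downward; lengths in mm; the calibration is good to about 2 mm. The wrist camera is an equidistant fisheye: a pixel r from the principal point sees the ray r / f radians off the axis. A picture is of the moment at which its call begins.
- close_job(): hands the job in, once; it reports no verdict.
The state is a dict: "t": time; "qpos": joint angles; "qvel": joint speeds; "joint_torque": joint torques, N m; "ee_pos": TCP position; "orientation": TCP orientation; "ft_force": force on the tool from outside, world axes, zero at the start; "moment": the same for the moment, N m; "width": finger opening in mm.
Only numpy, scipy, OpenCV 4.12 (cv2) and the standard library are available. Lean on these libraries where they do the work, as an engineer would, in place of code of your own. Each camera call takes 0.05 s, during which the arm holds its last target. There are 200 camera calls.

## Working session

There is one attempt and no reset: what is moved stays moved. The work goes in short steps, Python scripts to look and compute and a tool call to move; the robot and the scene stay as the last step left them, time stands still between calls to the robot, and variables do not carry over. Pictures are saved under pics/ and viewed, about 8 in all and at most 12, crops included, and the job is handed in when it is done.

Besides the shell and the picture viewer there is one more tool, called in YAML: its name, and indented under it one key for each argument. play_rows: Moves the arm, as the interface text tells. Its arguments: {"type":"object","properties":{"plan":{"type":"string"}},"required":["plan"]}

```bash
mkdir -p pics
cat > h.py <<'E'
from workcell import *
import numpy as np, cv2
from scipy.spatial.transform import Rotation as R
def att(im):
    a=np.array(im["attitude"],float)
    return a if a.shape==(3,3) else (R.from_rotvec(a).as_matrix() if a.size==3 else R.from_quat(a).as_matrix())
def ray(im,u,v,z):
    d=att(im)@np.array([(u-im["cx"])/im["fx"],(v-im["cy"])/im["fy"],1]); e=np.array(im["eye"])
    return e+d*(z-e[2])/d[2]
def save(im,n,crop=None,s=1):
    p=im["pixels"][:,:,::-1]
    if crop: p=p[crop[1]:crop[3],crop[0]:crop[2]]
    cv2.imwrite(n,cv2.resize(p,None,fx=s,fy=s,interpolation=cv2.INTER_CUBIC))
E
python3 - <<'E'
from h import *
im=get_image("top"); save(im,"pics/top1.png",s=1.5)
print({k:im[k] for k in im if k not in("pixels","range_z")}); s=get_image("scene");save(s,"pics/sc1.png",s=1.5);print(get_obs())
E
```

```text
{'fx': 349.6844181974814, 'fy': 349.6844181974814, 'cx': 249.49651466254474, 'cy': 196.1605312626556, 'eye': array([ 342.17738922,    6.92197646, 1186.22636722]), 'attitude': array([-2.14704011,  2.13688373, -0.15428843])}
{'t': 0.1, 'qpos': array([ 1.31702843e+00,  4.23742903e-01,  1.63063050e+00, -1.88464486e-05,
        1.08862596e+00, -1.90361392e-02]), 'qvel': array([-0.0014085 , -0.00132853, -0.00191251, -0.00121189, -0.00137498,
       -0.00113443]), 'joint_torque': array([ 1.05482006e-03, -5.45612347e+01, -2.74324286e+01,  6.46108948e-02,
        1.88097346e-02, -3.14135457e-05]), 'ee_pos': array([145.23448613, 607.35369219, 221.98622833]), 'orientation': array([-3.67835674e-01, -3.11980746e+00,  2.19258133e-03]), 'ft_force': array([-0.83697067,  0.10740633, -0.25420084]), 'moment': array([-0.01649013,  0.00968662, -0.01111941]), 'width': 87.52699877966059}
```

View pics/top1.png

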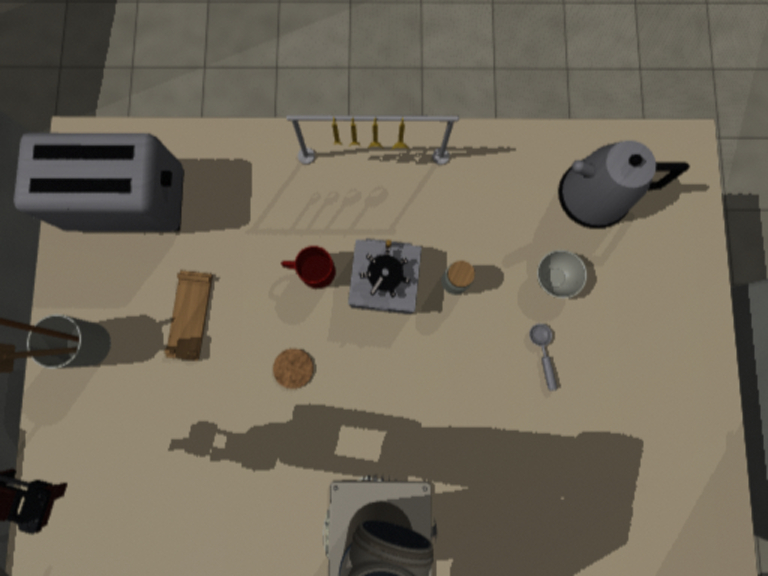

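View pics/sc1.png

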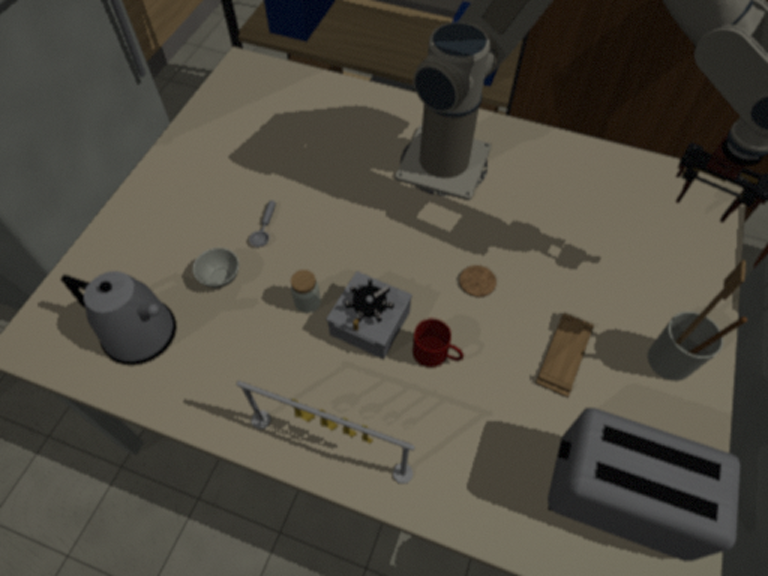

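The top view shows the tin at about (385,275) in the enlarged picture, with the pointer at its upper edge (388,243) and the bar pointing down-left. I'll measure the hub, the pointer direction and the bar angle.

Run:
```python
from h import *
im=get_image("top"); save(im,"pics/top2.png",(222,150,322,220),8)
p=im["pixels"].astype(int); hsv=cv2.cvtColor(im["pixels"],cv2.COLOR_RGB2HSV)
sub=np.zeros(p.shape[:2],np.uint8); sub[155:212,230:285]=1
bl=((p.max(2)<40)&(sub>0)).astype(np.uint8)
n,l,st,c=cv2.connectedComponentsWithStats(bl); k=1+st[1:,4].argmax()
cs,_=cv2.findContours((l==k).astype(np.uint8),0,2); (x,y),r=cv2.minEnclosingCircle(max(cs,key=cv2.contourArea))
print("wheel",x,y,r,c[k],ray(im,x,y,108),"r mm",r/im["fx"]*(im["eye"][2]-108)); 
br=((hsv[:,:,0]>12)&(hsv[:,:,0]<35)&(hsv[:,:,1]>120)&(sub>0)).astype(np.uint8)
n,l,st,c=cv2.connectedComponentsWithStats(br)
for i in range(1,n): print("brass",c[i],st[i,4],ray(im,*c[i],112))
d=im["range_z"]; a=att(im); e=np.array(im["eye"])
v,u=np.mgrid[0:384,0:512]
P=(np.stack([(u-im["cx"])/im["fx"],(v-im["cy"])/im["fy"],np.ones_like(u)],-1)*d[...,None])@a.T+e
Z=P[...,2]
for nm,lo,hi in(("lid",70,86),("wheel",100,115)):
    m=(abs(Z-(lo+hi)/2)<(hi-lo)/2)&(sub>0); q=P[m]; 
    rc=cv2.minAreaRect(q[:,:2].astype(np.float32)); print(nm,m.sum(),np.median(q,0),rc)
    if nm=="wheel": print(cv2.minEnclosingCircle(q[:,:2].astype(np.float32)))
```

```text
wheel 258.0 181.8333282470703 13.50421142578125 [257.52631579 181.46681922] [549.17004124 -13.88956547 108.        ] r mm 41.63924976368988
brass [258.72727273 161.72727273] 11 [612.89615402 -16.00976278 112.        ]
lid 1400 [541.26084697  -7.85852595  77.627957  ] ((552.9426879882812, -8.970565795898438), (143.82992553710938, 149.42282104492188), 83.9788589477539)
wheel 581 [548.96922721 -10.68838078 107.94225598] ((552.0203247070312, -9.967391967773438), (105.76632690429688, 102.96409606933594), 34.28629684448242)
((558.4375610351562, -9.76444149017334), 61.1875)
```

View pics/top2.png

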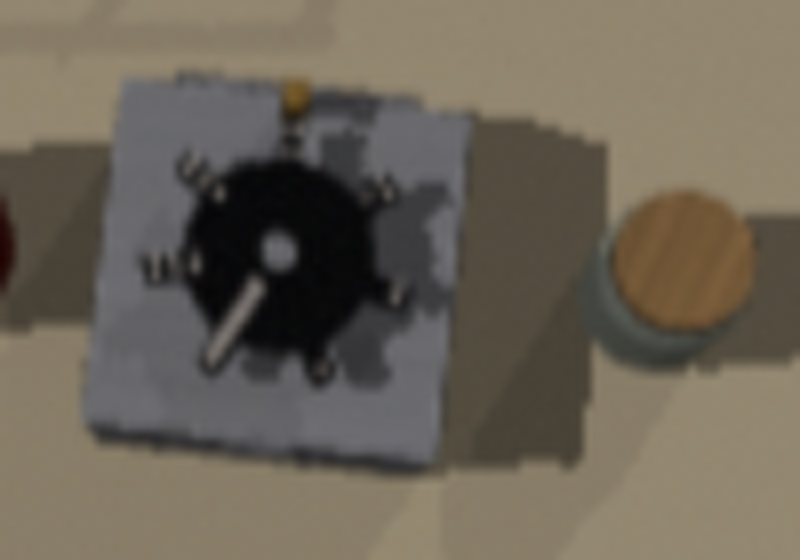

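The hub is at about (552.5, −9) and the tin yaw about −6.2°. The bar is 155° anticlockwise of the pointer, so three clicks remain. I'll open the jaws to 50 mm with the jaw axis radial and use the inner finger as the fingertip.

play_rows:
  plan: "5 0 0 0 0 0 10.4;5 0 0 0 0 0 10.4;5 0 0 0 0 0 10.4;5 0 0 0 0 0 10.4;5 0 0 0 0 0 10.4;5 0 0 0 0 0 10.4;5 0 0 0 0 0 10.4;5 0 0 0 0 0 10.4;5 0 0 0 0 0 0"

```text
t: 1.27
ee_pos: [145.3, 607.7, 222.4]
orientation: [2.345, 2.091, -0.001]
ft_force: [-0.3, 1.0, -0.2]
width: 50.0
```

play_rows:
  plan: "5 -3.56 2.44 0 0 0 0;5 -3.56 2.44 0 0 0 0;5 -3.56 2.44 0 0 0 0;5 -3.56 2.44 0 0 0 0;5 -3.56 2.44 0 0 0 0;5 -3.56 2.44 0 0 0 0;5 -3.56 2.44 0 0 0 0;5 -3.56 2.44 0 0 0 0;5 -3.56 2.44 0 0 0 0;5 -3.56 2.44 0 0 0 0;5 -3.56 2.44 0 0 0 0;5 -3.56 2.44 0 0 0 0;5 -3.56 2.44 0 0 0 0;5 -3.56 2.44 0 0 0 0;5 -3.56 2.44 0 0 0 0;5 -3.56 2.44 0 0 0 0;5 0 0 2 0 0 0;5 0 0 2 0 0 0;5 0 0 2 0 0 0;5 0 0 0 0 0 0"

```text
t: 3.78
ee_pos: [466.1, -3.2, 161.6]
orientation: [-2.342, -2.091, 0.004]
ft_force: [-0.7, 0.7, -0.2]
width: 50.1
```

Run:
```python
from h import *
o=get_obs(); print(o["t"],o["ee_pos"],R.from_rotvec(o["orientation"]).as_matrix().round(3),o["width"],o["ft_force"],o["qpos"])
w=get_image("wrist"); save(w,"pics/w1.png",s=1.5); print({k:w[k] for k in w if k not in("pixels","range_z")})
```

```text
3.775 [466.05444096  -3.18720703 161.58244821] [[ 0.113  0.994 -0.003]
 [ 0.994 -0.113  0.   ]
 [-0.    -0.003 -1.   ]] 50.143975770843774 [-0.67340121  0.68200399 -0.16402849] [-3.23687305e-02  2.84266941e-01  2.01834106e+00 -1.11727184e-05
  8.42123197e-01  8.06323921e-02]
{'fx': 297.3186396354542, 'fy': 297.3186396354542, 'cx': 258.9297460504688, 'cy': 196.01437714565967, 'eye': array([474.94622362,  68.97380173, 323.28006506]), 'attitude': array([ 2.86882632, -0.16160937, -0.02659451])}
```

View pics/w1.png

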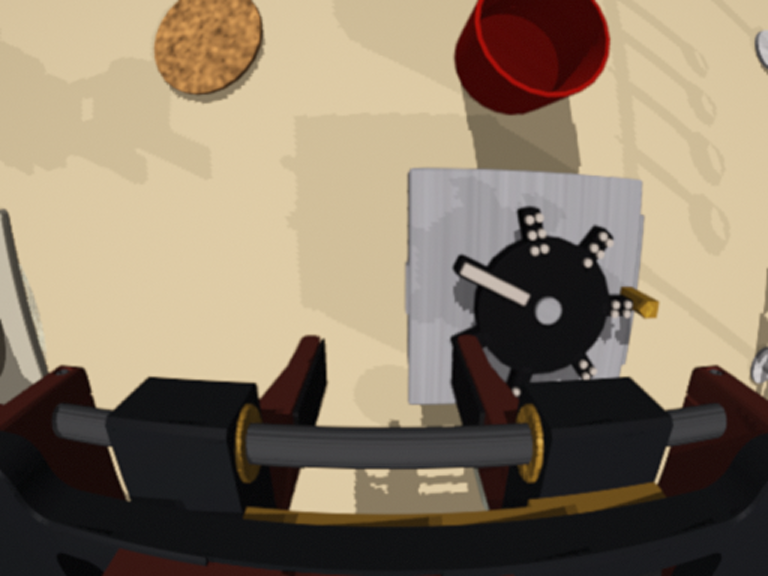

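The wrist view shows the hub at (548,310), four studs at the pointer (three clicks to go), and both fingers at the lower edge. I'll check the hub from this view.

```bash
cat >> h.py <<'E'
def fray(im,u,v,z):
    x,y=u-im["cx"],v-im["cy"]; r=np.hypot(x,y); t=r/im["fx"]
    d=att(im)@np.array([np.sin(t)*x/r,np.sin(t)*y/r,np.cos(t)]); e=np.array(im["eye"])
    return e+d*(z-e[2])/d[2]
E
python3 - <<'E'
from h import *
w=get_image("wrist")
for n,u,v,z in(("hub",548,310,110),("bar end",459,266,111),("pointer",642,300,112),("lid TL",409,170,78),("lid BL",408,403,78),("lid TR",641,181,78),("fingertip inner R edge",457,338,101+60),("fingertip outer R",482,338,161)): print(n,fray(w,(u+.5)/1.5-.5,(v+.5)/1.5-.5,z).round(1))
E
```

```text
hub [550.7  -7.5 110. ]
bar end [504.5  21.2 111. ]
pointer [608.1  -8.2 112. ]
lid TL [486.4  70.3  78. ]
lid BL [471.5 -69.9  78. ]
lid TR [628.4  55.5  78. ]
fingertip inner R edge [494.9   3.6 161. ]
fingertip outer R [504.9   2.3 161. ]
```

play_rows:
  plan: "5 0.44 0.4 0 0 0 0;5 0 0 1 0 0 0;5 0 0 1 0 0 0;5 0 0 1 0 0 0;5 0 0 1 0 0 0;5 0 0 0.8 0 0 0;5 0 0 0.6 0 0 0;5 0 0 0.5 0 0 0;5 0 0 0.5 0 0 0;5 0 0 0 0 0 0;5 0 0 0 0 0 0"

```text
t: 5.25
ee_pos: [471.8, 0.7, 98.8]
orientation: [2.346, 2.089, 0.0]
ft_force: [0.3, -0.7, 0.6]
width: 50.0
```

Run:
```python
from h import *
o=get_obs(); print(o["t"],o["ee_pos"],o["ft_force"])
w=get_image("wrist"); save(w,"pics/w2.png",s=1.5)
```

```text
5.25 [471.81624668   0.73944456  98.84194169] [ 0.27385077 -0.7154421   0.61469738]
```

View pics/w2.png

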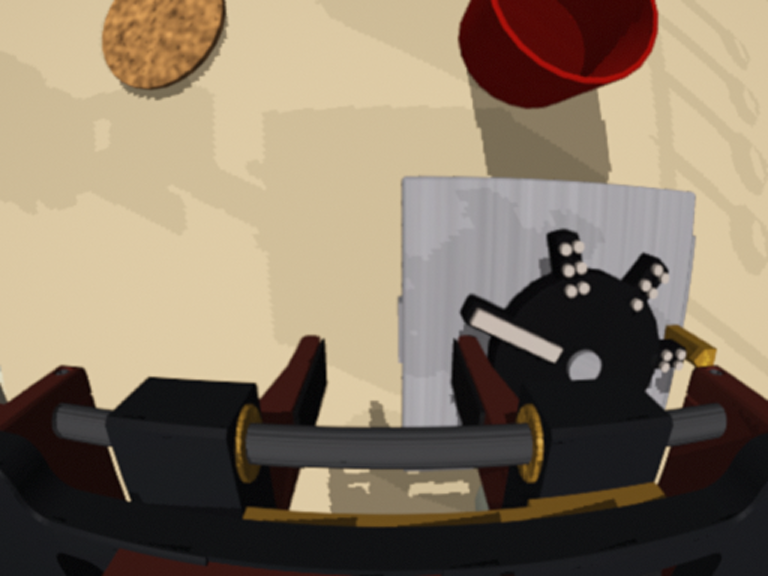

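The fingertip at (467,340) is in the gap between the bar lobe and the next one, with no contact force. I'll sweep the first click now.

play_rows:
  plan: "5 0.61 0.02 0 0 0 4.3;5 0.61 0.02 0 0 0 4.3;5 0.61 0.02 0 0 0 4.3;5 0.61 0.02 0 0 0 4.3;5 0.61 0.02 0 0 0 4.3;5 0.61 0.02 0 0 0 4.3;5 0.61 0.02 0 0 0 4.3;5 0.61 0.02 0 0 0 4.3;5 0.61 0.02 0 0 0 4.3;5 0.61 0.02 0 0 0 4.3;5 0.61 0.02 0 0 0 4.3;5 0.61 0.02 0 0 0 4.3;5 0 0 0 0 0 0;5 0 0 0 0 0 0;5 0 0 0 0 0 0"

```text
t: 7.18
ee_pos: [509.1, 60.6, 98.7]
orientation: [3.021, 0.86, -0.0]
ft_force: [0.2, 0.1, -0.8]
width: 50.1
```

Run:
```python
from h import *
o=get_obs(); print(o["t"],o["ee_pos"],o["ft_force"],R.from_rotvec(o["orientation"]).as_matrix().round(3))
c=np.array([551,-8]);d=o["ee_pos"][:2]-c;print(np.hypot(*d),np.degrees(np.arctan2(-d[1],-d[0]))+6.2)
w=get_image("wrist"); save(w,"pics/w3.png",s=1.5)
```

```text
7.175 [509.12719021  60.55430872  98.72336891] [ 0.20465711  0.09887678 -0.84954459] [[ 0.85   0.527 -0.   ]
 [ 0.527 -0.85  -0.   ]
 [-0.    -0.    -1.   ]]
80.33072540549159 -52.383513231694465
```

View pics/w3.png

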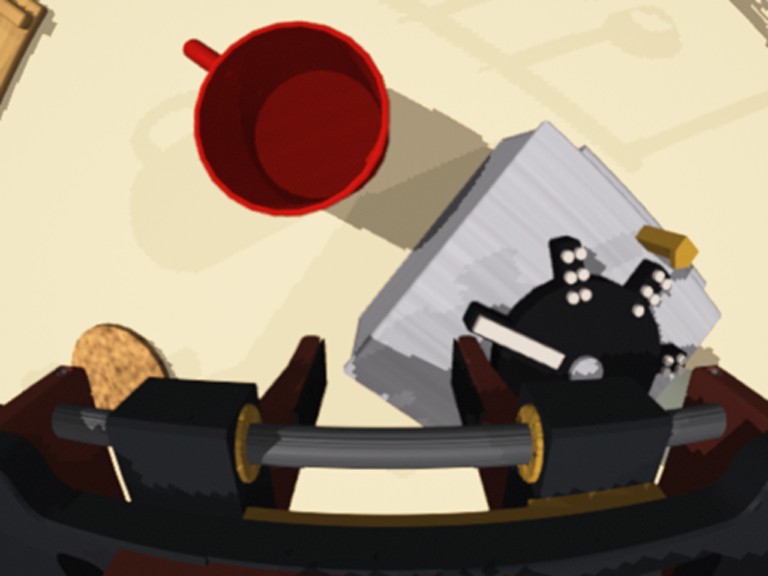

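The first click is done: five studs are at the pointer and the force is about 0. I'll lift, return and descend, then sweep again.

play_rows:
  plan: "5 0 0 -1.3 0 0 0;5 0 0 -1.4 0 0 0;5 0 0 -1.3 0 0 0;5 0 0 0 0 0 0;5 -1.45 0.13 0 0 0 -10.32;5 -1.45 0.13 0 0 0 -10.32;5 -1.45 0.13 0 0 0 -10.32;5 -1.45 0.13 0 0 0 -10.32;5 -1.45 0.13 0 0 0 -10.32;5 0 0 0 0 0 0;5 0 0 0 0 0 0;5 0 0 1 0 0 0;5 0 0 1 0 0 0;5 0 0 0.8 0 0 0;5 0 0 0.7 0 0 0;5 0 0 0.5 0 0 0;5 0 0 0 0 0 0;5 0 0 0 0 0 0"

```text
t: 9.48
ee_pos: [471.7, 1.3, 98.8]
orientation: [2.346, 2.089, 0.0]
ft_force: [0.3, -0.3, 0.9]
width: 49.8
```

The tool is back at the start pose with no contact force.

play_rows:
  plan: "5 0.61 0.02 0 0 0 4.3;5 0.61 0.02 0 0 0 4.3;5 0.61 0.02 0 0 0 4.3;5 0.61 0.02 0 0 0 4.3;5 0.61 0.02 0 0 0 4.3;5 0.61 0.02 0 0 0 4.3;5 0.61 0.02 0 0 0 4.3;5 0.61 0.02 0 0 0 4.3;5 0.61 0.02 0 0 0 4.3;5 0.61 0.02 0 0 0 4.3;5 0.61 0.02 0 0 0 4.3;5 0.61 0.02 0 0 0 4.3;5 0 0 0 0 0 0;5 0 0 0 0 0 0;5 0 0 0 0 0 0"

```text
t: 11.35
ee_pos: [509.0, 61.0, 98.7]
orientation: [3.022, 0.86, -0.0]
ft_force: [0.1, 0.1, 0.6]
width: 50.2
```

Run:
```python
from h import *
o=get_obs(); print(o["t"],o["ee_pos"],o["ft_force"])
w=get_image("wrist"); save(w,"pics/w4.png",s=1.5)
```

```text
11.35 [509.0292478   61.03342297  98.74667811] [0.09442564 0.13228989 0.55823544]
```

View pics/w4.png

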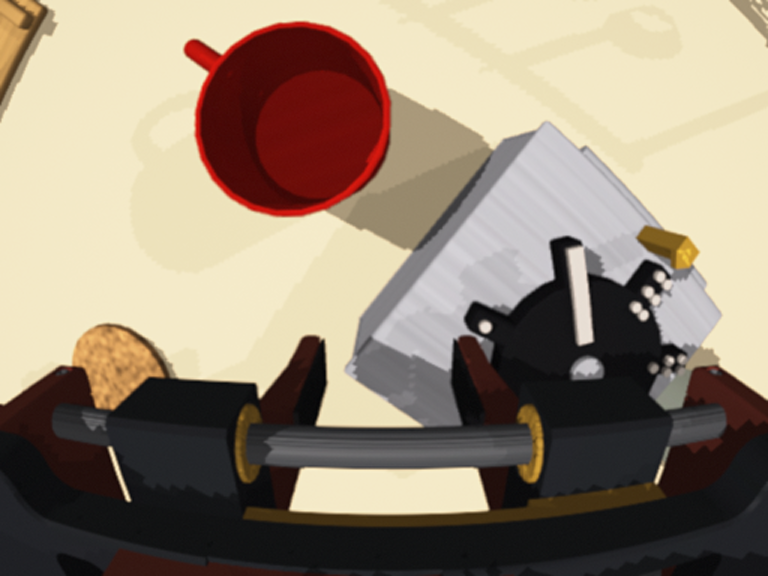

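Six studs are at the pointer and the bar is one lobe before it. One more click, same motion.

play_rows:
  plan: "5 0 0 -1.3 0 0 0;5 0 0 -1.4 0 0 0;5 0 0 -1.3 0 0 0;5 0 0 0 0 0 0;5 -1.45 0.13 0 0 0 -10.32;5 -1.45 0.13 0 0 0 -10.32;5 -1.45 0.13 0 0 0 -10.32;5 -1.45 0.13 0 0 0 -10.32;5 -1.45 0.13 0 0 0 -10.32;5 0 0 0 0 0 0;5 0 0 0 0 0 0;5 0 0 1 0 0 0;5 0 0 1 0 0 0;5 0 0 0.8 0 0 0;5 0 0 0.7 0 0 0;5 0 0 0.5 0 0 0;5 0 0 0 0 0 0;5 0 0 0 0 0 0"

```text
t: 13.65
ee_pos: [471.6, 1.7, 98.8]
orientation: [2.346, 2.089, 0.0]
ft_force: [-1.1, -0.2, 0.2]
width: 50.0
```

play_rows:
  plan: "5 0.61 0.02 0 0 0 4.3;5 0.61 0.02 0 0 0 4.3;5 0.61 0.02 0 0 0 4.3;5 0.61 0.02 0 0 0 4.3;5 0.61 0.02 0 0 0 4.3;5 0.61 0.02 0 0 0 4.3;5 0.61 0.02 0 0 0 4.3;5 0.61 0.02 0 0 0 4.3;5 0.61 0.02 0 0 0 4.3;5 0.61 0.02 0 0 0 4.3;5 0.61 0.02 0 0 0 4.3;5 0.61 0.02 0 0 0 4.3;5 0 0 0 0 0 0;5 0 0 0 0 0 0;5 0 0 -1.3 0 0 0;5 0 0 -1.4 0 0 0;5 0 0 -3 0 0 0;5 0 0 -3 0 0 0;5 0 0 -2 0 0 0;5 0 0 0 0 0 0"

```text
t: 16.15
ee_pos: [510.3, 61.8, 208.1]
orientation: [3.021, 0.859, 0.007]
ft_force: [0.6, 0.1, -0.5]
width: 50.0
```

Run:
```python
from h import *
o=get_obs(); print(o["t"],o["ee_pos"],o["ft_force"])
w=get_image("wrist"); t=get_image("top")
a=cv2.resize(w["pixels"],(400,300)); b=cv2.resize(t["pixels"],(400,300))
c=cv2.resize(w["pixels"][60:300,200:512],(400,300))
cv2.imwrite("pics/f.png",np.vstack([np.hstack([a,b]),np.hstack([c,cv2.resize(t["pixels"][140:230,200:320],(400,300))])])[:,:,::-1])
```

```text
16.15 [510.33177635  61.7688049  208.07811518] [ 0.60810851  0.06982153 -0.50995257]
```

View pics/f.png

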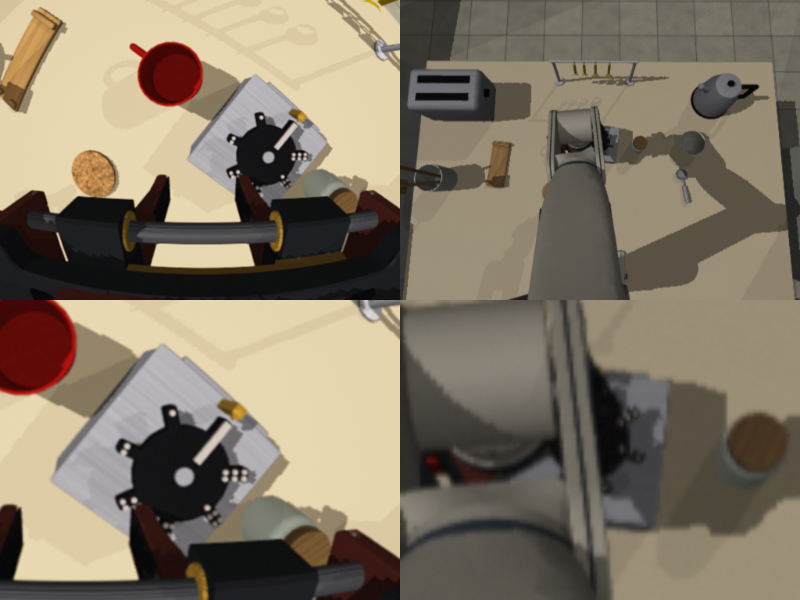

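The bar points at the brass pointer (lower left panel, bar from (195,460) to (228,422), pointer at (235,410)). The lid is shut, the neighbours have not moved, and the arm is clear at 208 mm.

```bash
python3 -c "
from workcell import *
print(close_job())"
```

```text
the job is handed in; nothing more can be done
None
```

I turned the day wheel clockwise three clicks, one fingertip sweep per click, and handed the job in with the bar at the pointer; `close_job()` gives no verdict.

- **Start:** the bar was three clicks before home, with four studs at the pointer.
- **Clicks:** after the first sweep five studs stood at the pointer. After the second, six did. I let the wheel settle after each sweep. The third brought the bar to the pointer.
- **Last checks:** the wrist picture shows the bar at the pointer, the lid looking shut, and the mug, jar, coaster and spatula rest where they stood. The bowl and teaspoon look unmoved in the top view. I judged all this by eye.
- **Arm:** the force read after each move was only about 1 N. The tool ended clear at 208 mm height, and the run took about 16 s.
- **Disagreement:** the top and wrist cameras put the hub about 2 mm apart, which is within the stated calibration error. No check failed.

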